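# Tall lens held over the inspection light with the lens tongs

## Task

Pick up the lens tongs from their rest, close their jaws on the one tall lens that stands among the short ones in the carrier plate, and lift it out without touching it with your own fingers and leaving the short lenses and everything else where they are. Then hold it still and upright in the tongs over the inspection light for viewing, the whole lens within the round window and its lower end about five centimetres above the glass, touching nothing. Finish while holding it there: put down neither the lens nor the tongs.

Things in the scene. Friction and masses are not known exactly. Their poses are not given: they have to be found in the camera images.
- tongs_grip (a point): Steel spring tongs lying level on a rest, 256 mm long, 18 mm high, 120 g, balanced here. Point: midway between the two black grip sleeves, half-way up; x to the jaws, y across (the way they are squeezed), z up. Sleeves flat, upright, 64 mm long, parallel when half closed; width over them here 59 mm open, 41 mm closed on a 24 mm lens. Hinge 90 mm behind (-x). The rest leaves 128 mm of the middle free.
- tongs_jaws (a point): Midway between the tongs' jaws, half-way up, 120 mm ahead (+x) of tongs_grip; same axes. Each jaw is a V of two rubber cushions 16 mm high, 23 mm long, facing across y, in which a 24 mm lens is centred. Gap between the jaws' nearest edges when open 58 mm, width over their outsides 82 mm; when held at 52 mm over the sleeves 42 and 65 mm; they end 15 mm ahead of the point.
- tongs_left (a joint): Angle of each tong arm (both move together): 0 standing open, arms splayed 0.1 rad; 0.1 closed on a 24 mm lens, arms parallel; 0.12 at most. The spring pushes each sleeve outward with 8 N open and 11 N closed on a lens: the tongs can be carried part-closed at a width of 52 mm over the sleeves, jaws still open, and squeezing with 20 N or more closes them firmly.
- tall_lens_mid (a point): The tall lens: a black round barrel 24 mm in diameter and 46 mm high, 25 to 49 g, standing upright in a pocket of the carrier; the point is its centre, 23 mm above its lower end and below its top. z points up. Its lower end stands 4 mm deep in the pocket, so 42 mm stand above the plate, 28 mm more than the short lenses.
- carrier_top (a point): Lens carrier, fixed: aluminium plate 122 mm (x) by 156 mm (y), upper face 50 mm above the table, over a base plate 150 by 170 mm. Point: centre of the upper face, x and y along its sides. 3 by 4 round pockets at 36 mm pitch (x = -36, 0, 36; y = -54, -18, 18, 54 mm), 26 mm wide, 4 mm deep; six hold a lens.
- lens0: A short black lens, 24 mm in diameter, 18 mm high, standing 14 mm above the plate; origin under its centre. Leave it in its pocket.
- lens1: A short lens like lens0. Leave it.
- lens3: A short lens like lens0. Leave it.
- lens4: A short lens like lens0. Leave it.
- lens5: A short lens like lens0. Leave it.
- rest: The tongs' rest, fixed: base plate 190 mm (x) by 110 mm (y), 4 mm thick, its face 31 mm below tongs_grip, with two black cross bars 136 mm apart on which the tongs lie, 26 mm above the table (posts at the bars' ends reach 34 mm). Origin under its centre, about below tongs_grip at the start.
- window (a point): Inspection light: a grey box 130 by 130 mm, 42 mm high, with a round white window 70 mm in diameter in the middle of its top. The point is the centre of the window's glass, z up. A knob stands 10 mm out of its front. Fixed.
- blower: Black rubber blower bulb, 54 mm in diameter, 95 mm high, standing behind the carrier; origin under its centre. Leave it.
- solvent: White bottle, 54 mm in diameter, 85 mm high, standing behind the carrier; origin under its centre. Leave it.
- loupe: Small loupe, 42 mm in diameter, 32 mm high, standing in front of the carrier; origin under its centre. Leave it.
Things that resemble listed ones, but are neither listed nor needed, are in the scene too. What is shaped like the part that bears tall_lens_mid but yellow is not meant. What is shaped like the part that bears window but pink is not meant.

How it is judged:
By the outcome, as a careful person would: the job done as asked, in the order asked, and still so for the second after the job is handed in, while the arm keeps its last pose, push and grip.
It also fails if it takes over 42 s, if anything falls off the work surface, if the arm or the gripper's body presses on something with over 40 N, if the wrist force passes 120 N, or if a joint passes its speed limit or range.

## Robot

A 6-joint arm with a two-finger parallel gripper is mounted at the origin on the work surface. World frame = base frame: x ahead of the robot, y to its left, z up, the work surface at z = 0. Lengths are in m, angles in degrees, forces in N, time in s.
With the tool pointing down it reaches from about 0.25 to 0.775 m from the base axis. Payload 4 kg.
Tool frame: the origin (TCP) lies on the centre line of the jaws, within the pads' length; the fingertips stand 8 mm ahead of it and the grasp point (between the pads) lies 11 mm behind it; z points along the fingers, y is the direction in which the jaws open and shut (so a half turn about z gives the same grasp; the last joint's range is limited). The gripper opens to 94 mm and grips with 3 to 60 N. Pads are 16 mm wide; open, the fingers measure 119 mm over their backs; the gripper's body (75 mm by 177 mm) begins 78 mm behind the grasp point.
Start: joints at [-70.709, 4.996, 78.535, -0, 96.463, -5.907], TCP at [0.234, -0.498, 0.183] pointing down, gripper open.
Joint ranges: [-177.83, 177.83], [-43.37, 116.18], [15.69, 146.23], [-61.86, 241.86], [9.47, 152.12], [-147.06, 147.06]. Speed limits (degrees/s): [159.86, 159.86, 180, 180, 180, 180].

## Interface

Orientations are given as [roll, pitch, yaw] about the fixed x, y, z axes, in that order (R = Rz(yaw) Ry(pitch) Rx(roll)).
In Python, from plant import r, viewer gives the robot as it stands.
- The arm moves only by the shell command python3 -m handwheel 'ROWS'. ROWS is a JSON object of lists of equal length, an entry for each row: "twist": the turn, a rotation vector about the tool's x, y, z in degrees, a list of three; "translation": the shift along the tool's x, y, z in mm, a list of three; "claw": the finger opening in mm, from 0 to 94. In form: {"twist": [[wx, wy, wz], ...], "translation": [[x, y, z], ...], "claw": [claw, ...]}. A call has 1 to 10 rows; each row shifts and turns the commanded pose from where the row before left it, along the tool's axes as they then stand; what a row does not reach is not made up. A row lasts 1/12 s, in which the tool goes at most 41.7 mm and 7.16 degrees, less where a joint would pass 70% of its speed; a pose out of reach is approached as far as the arm can. A call with a gripper value outside its range is refused whole. The fingers move at their own pace and stop on an object; the grip force is fixed at half the most. Time passes only in rows, so rows that do not move let the fingers close. It gives the time, the measured TCP pose, the force and the opening at its end, in the units of the state.
- r.get_obs(): the state, without advancing time (a new reading comes with each control period).
- viewer.capture(name): name is "side" or "top" or "wrist"; returns a dict with "color" (480x640x3 uint8, blue, green, red), "vertical_fov" (degrees; the focal length in pixels is half the picture's height over the tangent of half this angle, whatever the lens; pixels are square), "cx", "cy" (the principal point, pixels), "origin" and "rotation" of the camera in the world. Camera axes: x right, y up, looking along -z (the intrinsics and any distortion apply to the point x, -y, -z); pixel columns grow to the right and rows downward; lengths in m; the calibration is good to about 2 mm. A picture is of the moment at which its call begins. There is no depth.
- r.close_job(): hands the job in, once; it reports no verdict.
The state is a dict: "clock": time; "joint_pos": joint angles; "qd": joint speeds; "joint_efforts": joint torques, N m; "eef_pos": TCP position; "tcp_rot": TCP orientation; "force": force on the tool from outside, world axes, zero at the start; "ft_torque": the same for the moment, N m; "width": finger opening in m.
Only numpy, scipy, OpenCV 4.12 (cv2) and the standard library are available. Lean on these libraries where they do the work, as an engineer would, in place of code of your own. Each camera call takes 0.05 s, during which the arm holds its last target. There are 200 camera calls.

## Working session

There is one attempt and no reset: what is moved stays moved. The work goes in short steps, Python scripts to look and compute and a shell command to move; the robot and the scene stay as the last step left them, time stands still between calls to the robot, and variables do not carry over. Pictures are saved under pics/ and viewed, about 8 in all and at most 12, crops included, and the job is handed in when it is done.

```bash
ls; mkdir -p pics; cat > h.py <<'E'
import numpy as np, cv2
from plant import r, viewer
def cap(n,name=None):
    c=viewer.capture(n)
    if name: cv2.imwrite(f'pics/{name}.png',c['color'])
    c['f']=240/np.tan(np.radians(c['vertical_fov'])/2)
    return c
def ray(c,u,v):
    d=np.array([(u-c['cx'])/c['f'],-(v-c['cy'])/c['f'],-1.0])
    return np.array(c['origin']),np.array(c['rotation'])@d
def plane(c,u,v,z):
    o,d=ray(c,u,v); return o+d*(z-o[2])/d[2]
def proj(c,p):
    q=np.array(c['rotation']).T@(np.array(p)-c['origin']); return np.array([c['cx']+c['f']*q[0]/-q[2],c['cy']-c['f']*q[1]/-q[2]])
def tri(rays):
    A=np.zeros((3,3));b=np.zeros(3)
    for o,d in rays:
        d=d/np.linalg.norm(d);P=np.eye(3)-np.outer(d,d);A+=P;b+=P@o
    p=np.linalg.solve(A,b)
    return p,[np.linalg.norm(np.cross(p-o,d/np.linalg.norm(d))) for o,d in rays]
E
python3 - <<'E'
from h import *
for n in ['top','side']:
    c=cap(n,n+'0'); print(n,{k:v for k,v in c.items() if k!='color'})
print(r.get_obs())
E
```

```text
pics
top {'vertical_fov': 54.64704645838429, 'cx': 325.174735311135, 'cy': 248.84436178847983, 'origin': array([ 0.3683514 , -0.00255139,  0.98254375]), 'rotation': array([ 12.50611463,  -0.14120456, -87.20364496]), 'f': np.float64(464.5234465478584)}
side {'vertical_fov': 43.81551302599207, 'cx': 311.41143676585676, 'cy': 248.48003679681221, 'origin': array([0.38250558, 0.89566657, 0.65125141]), 'rotation': array([  57.19544522,   -1.04542445, -168.15828943]), 'f': np.float64(596.7852893850749)}
{'clock': 0.1, 'joint_pos': array([-7.07065848e+01,  5.03529184e+00,  7.86141136e+01, -7.81748076e-04,
        9.64630456e+01, -5.90882658e+00]), 'qd': array([ 0.09442765, -0.07118883, -0.20948824,  0.00565921, -0.05185918,
       -0.05432306]), 'joint_efforts': array([ 2.28903489e-03, -3.41253376e+01, -3.03301013e+01,  7.20295636e-02,
        3.04547965e-02, -9.79218157e-05]), 'eef_pos': array([ 0.23399927, -0.49715415,  0.18213474]), 'tcp_rot': array([-1.79888066e+02, -1.08035296e-02,  2.52021440e+01]), 'force': array([-0.21168569,  0.76091733,  0.84935824]), 'ft_torque': array([-0.02783081, -0.02581978,  0.03669147]), 'width': 0.09387908826116986}
```

Rotation is RPY; fix the helper and view.

```bash
sed -i "s/^    return c$/    c['rotation']=Rotation.from_euler('xyz',c['rotation'],degrees=True).as_matrix(); return c/; 1a from scipy.spatial.transform import Rotation" h.py; cat h.py | head -9
```

```text
import numpy as np, cv2
from scipy.spatial.transform import Rotation
from plant import r, viewer
def cap(n,name=None):
    c=viewer.capture(n)
    if name: cv2.imwrite(f'pics/{name}.png',c['color'])
    c['f']=240/np.tan(np.radians(c['vertical_fov'])/2)
    c['rotation']=Rotation.from_euler('xyz',c['rotation'],degrees=True).as_matrix(); return c
def ray(c,u,v):
```

View pics/top0.png

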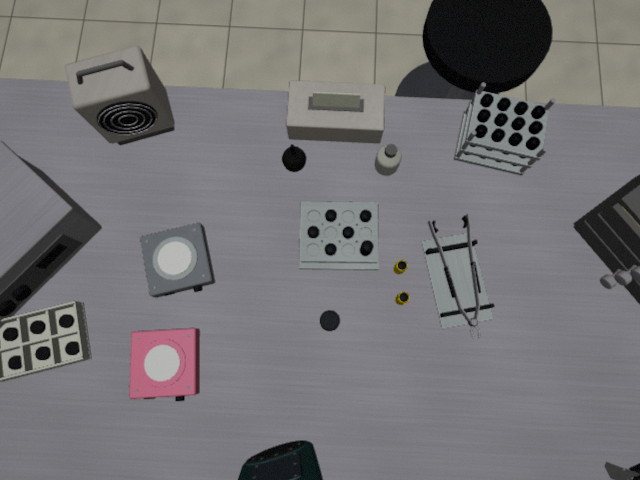

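View pics/side0.png

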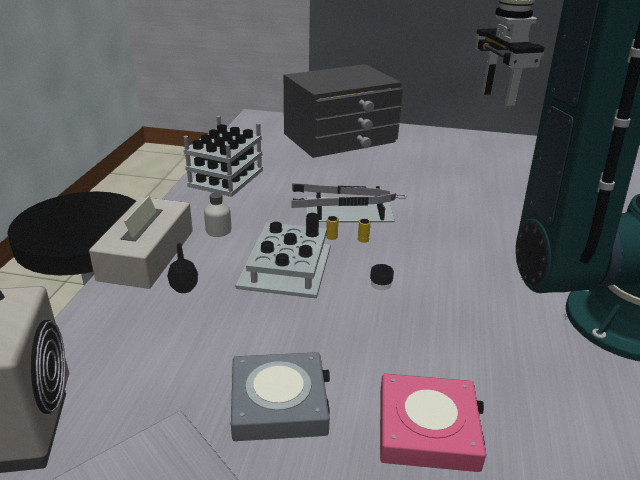

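Top: tongs at about (460,270), jaws forward; tall lens at the carrier's near right corner (366,247); grey light at (175,258). Side: tall lens (312,224), sleeves about (363,190)/(355,202), light (278,384). Next I'll zoom in on both and get contours.

```bash
python3 - <<'E'
from h import *
t=cv2.imread('pics/top0.png');s=cv2.imread('pics/side0.png')
a=cv2.resize(t[195:345,290:500],None,fx=3.8,fy=3.8,interpolation=cv2.INTER_CUBIC)
cv2.imwrite('pics/topz.png',a[:570,:798])
b=cv2.resize(s[170:300,235:415],None,fx=4.4,fy=4.4,interpolation=cv2.INTER_CUBIC)
cv2.imwrite('pics/sidez.png',b)
for n,im,roi in (('top',t,(290,190,210,160)),('side',s,(235,170,180,130))):
    x,y,w,h=roi; m=(im[y:y+h,x:x+w].max(2)<60).astype(np.uint8)
    k,l,st,ce=cv2.connectedComponentsWithStats(m)
    for i in range(1,k):
        if st[i,4]>15: print(n,st[i]+[x,y,0,0,0],ce[i]+[x,y])
for n,im,roi in (('top',t,(130,210,90,100)),('side',s,(225,345,110,95))):
    x,y,w,h=roi; m=(im[y:y+h,x:x+w].min(2)>195).astype(np.uint8)
    k,l,st,ce=cv2.connectedComponentsWithStats(m)
    for i in range(1,k):
        if st[i,4]>100: print('win',n,st[i]+[x,y,0,0,0],ce[i]+[x,y])
E
```

```text
top [326 210  10  12 100] [330.5  215.12]
top [360 210  11  12 104] [365.         215.60576923]
top [462 216   7  14  54] [465.14814815 221.59259259]
top [432 221   6  12  25] [434.16 226.24]
top [308 226  11  12 104] [312.90384615 231.77884615]
top [343 227  11  11  98] [347.78571429 232.05102041]
top [442 238  35  60 185] [461.34594595 254.38918919]
top [360 241  13  15 144] [366.03472222 247.72916667]
top [472 240   5   6  23] [473.86956522 242.26086957]
top [426 242  16  15  70] [433.4        250.25714286]
top [325 244  11  11 102] [330.12745098 248.90196078]
top [398 261   8   9  52] [401.61538462 264.90384615]
top [444 263  12  35 124] [449.47580645 281.7983871 ]
top [475 267   5  26  37] [477.16216216 280.2972973 ]
top [400 293   8   9  56] [403.5        296.78571429]
top [480 304  14   6  46] [486.34782609 306.30434783]
top [464 307  13   5  42] [470.38095238 309.4047619 ]
top [441 309  22   8  72] [451.02777778 312.94444444]
top [320 311  19  20 308] [329.19155844 320.34090909]
side [235 170  12  12  67] [240.28358209 175.13432836]
side [293 184  11   8  78] [298.05128205 187.5       ]
side [338 186  14   8  31] [341.35483871 188.        ]
side [317 192   3   6  16] [317.9375 194.8125]
side [391 195   5   5  18] [392.66666667 196.94444444]
side [339 197  30   9 234] [353.32478632 200.85897436]
side [377 203   8  17  87] [380.95402299 210.48275862]
side [306 206  16  31 329] [312.87841945 222.61094225]
side [328 216   9   5  31] [332.19354839 218.09677419]
side [360 219   9   4  29] [364.13793103 220.68965517]
side [270 222  12  11 122] [275.49180328 227.14754098]
side [284 233  13  12 128] [289.71875   238.6171875]
side [261 241  13  12 131] [266.69465649 246.70992366]
side [299 245  13  12 136] [305.         250.77941176]
side [276 253  13  13 143] [281.8951049  259.43356643]
side [371 264  23  21 397] [381.49370277 274.12342569]
win side [ 254  366   49   36 1320] [277.86818182 383.32878788]
```

View pics/topz.png

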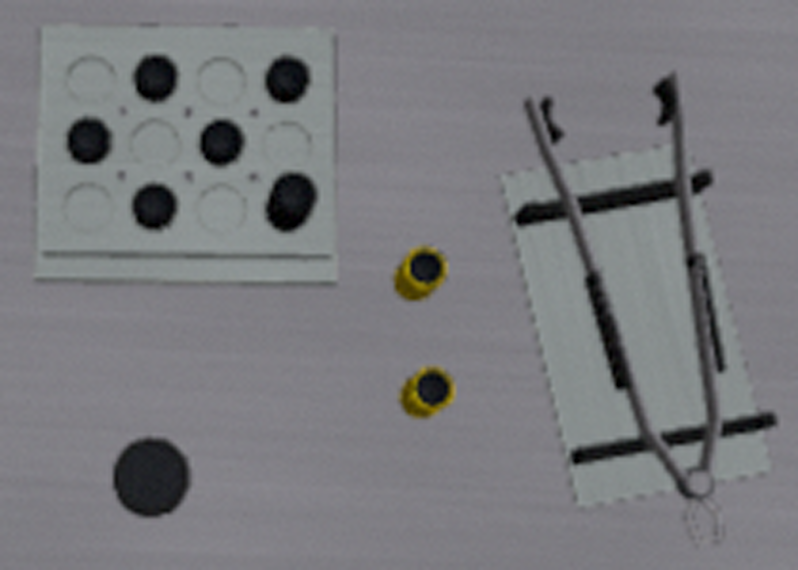

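View pics/sidez.png

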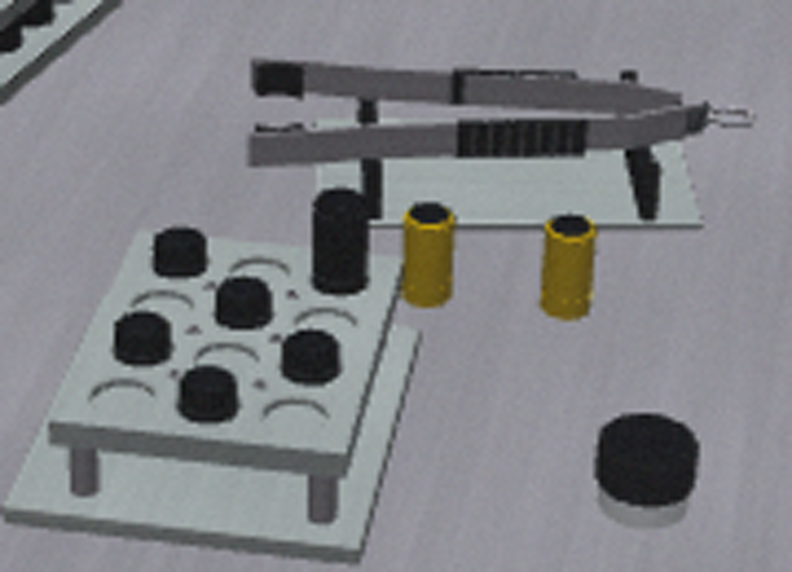

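```bash
cat >> h.py <<'E'
def Z(x,y): return (290+(x+.5)/3.8-.5,195+(y+.5)/3.8-.5)
def S(x,y): return (235+(x+.5)/4.4-.5,170+(y+.5)/4.4-.5)
E
python3 - <<'E'
from h import *
np.set_printoptions(precision=4,suppress=True)
T=cap('top');D=cap('side')
def p2(n,a,b):
    p,e=tri([ray(T,*a),ray(D,*b)]); print(n,p,np.round(e,4)); return p
p2('lens top',Z(294,190),S(340,202))
p2('lens base',Z(288,212),S(340,283))
p2('sleeveL',Z(606,332),S(522,128))
p2('tipL',Z(529,100),S(250,135))
p2('tipR',Z(675,75),S(252,63))
p2('hinge',Z(698,485),S(700,112))
p2('window',(174.5,258),(277.87,383.33))
h=.057
for n,z in (('L sleeve',(606,332)),('R sleeve',(710,313)),('tipL',(529,100)),('tipR',(675,75)),('hinge',(698,485))):
    print(n,plane(T,*Z(*z),.044 if n!='x' else 0))
im=T['color'];m=(im[210:310,130:220].min(2)>185).astype(np.uint8)
k,l,st,ce=cv2.connectedComponentsWithStats(m);i=1+st[1:,4].argmax();c=ce[i]+[130,210];print(st[i],c);p2('window',c,(277.87,383.33))
for q in [(42,27),(335,37),(332,256),(40,252)]: print('carrier',plane(T,*Z(*q),.05))
for q,s in [((156,78),(243,283)),]: pass
for q in [(426,267),(434,387),(152,478)]: print(plane(T,*Z(*q),.04))
E
```

```text
lens top [ 0.5772 -0.0774  0.0873] [0.0022 0.0022]
lens base [ 0.5756 -0.0779  0.0457] [0.0012 0.0012]
sleeveL [ 0.5194 -0.2514  0.0404] [0.0009 0.0009]
tipL [ 0.6472 -0.2096  0.0419] [0.0004 0.0004]
tipR [ 0.6662 -0.2915  0.039 ] [0.0008 0.0008]
hinge [ 0.438  -0.301   0.0347] [0.0034 0.0034]
window [0.5417 0.3157 0.0392] [0.001 0.001]
L sleeve [ 0.5197 -0.2504  0.044 ]
R sleeve [ 0.5328 -0.3064  0.044 ]
tipL [ 0.647  -0.2091  0.044 ]
tipR [ 0.6654 -0.2899  0.044 ]
hinge [ 0.4407 -0.2981  0.044 ]Traceback (most recent call last):
  File "<stdin>", line 17, in <module>
ValueError: attempt to get argmax of an empty sequence
```

Heights agree with the description: tongs' top edge ~44 mm, lens top ~88 mm. Estimates: grip ≈ (0.5265, -0.2785, 0.035) at yaw ≈ 12.8°, lens axis ≈ (0.576, -0.0775). I'll hover over the tongs and check with the wrist camera.

```bash
python3 -m handwheel '{"twist":[[0,0,6.2],[0,0,6.2],[0,0,0],[0,0,0],[0,0,0],[0,0,0],[0,0,0],[0,0,0],[0,0,0],[0,0,0]],"translation":[[0,0,0],[0,0,0],[33.3,-14.9,3],[33.3,-14.9,3],[33.3,-14.9,3],[33.3,-14.9,3],[33.3,-14.9,3],[33.3,-14.9,3],[33.3,-14.9,3],[33.3,-14.9,3]],"claw":[94,94,94,94,94,94,94,94,94,94]}'
python3 -m handwheel '{"twist":[[0,0,0],[0,0,0],[0,0,0],[0,0,0]],"translation":[[33.3,-14.9,3],[33.3,-14.9,3],[0,0,0],[0,0,0]],"claw":[94,94,94,94]}'
python3 - <<'E'
from h import *
np.set_printoptions(precision=4,suppress=True)
c=cap('wrist','w1');print(c['origin'],c['rotation'],c['f'],c['cx'],c['cy'])
for p in [(.5265,-.2785,.044),(.576,-.0775,.092),(.4407,-.298,.044),(.656,-.2495,.044)]: print(proj(c,p))
E
```

```text
clock: 1.03
eef_pos: [0.4687, -0.321, 0.1589]
tcp_rot: [-180.0, 0.0, 12.8]
force: [-0.2, -1.1, -0.4]
width: 0.0941
clock: 1.37
eef_pos: [0.5266, -0.277, 0.1522]
tcp_rot: [-179.9, 0.1, 13.0]
force: [-0.1, 0.2, 0.2]
width: 0.0942
[ 0.6014 -0.262   0.353 ] [[ 0.2248  0.94    0.2565]
 [-0.9744  0.217   0.0589]
 [-0.0003 -0.2632  0.9647]] 368.08364660492174 313.94249147271665 235.54426090502108
[313.1281 227.1008]
[ 38.1195 109.395 ]
[312.8713 319.1751]
[314.1416  59.7704]
```

View pics/w1.png

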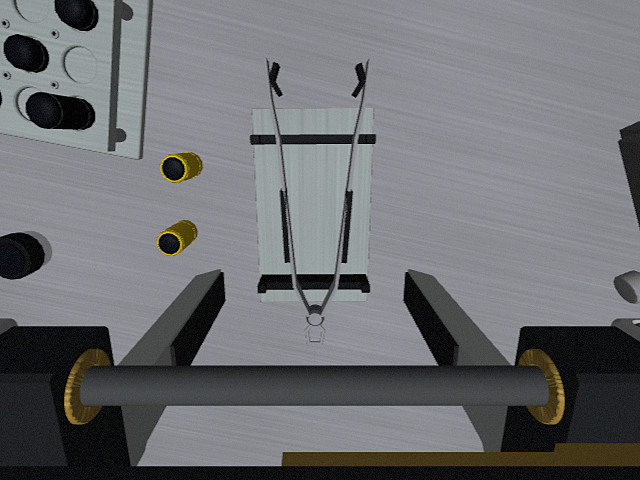

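Wrist view: sleeves at (286,226) and (347,226), tips at (267,59)/(367,59), hinge (315,310). Tall lens top is near (44,109), with the yellow pair at (180,167) and (177,238). The tongs lie ~3 px right of my estimate, so I'll refine.

```bash
python3 - <<'E'
from h import *
np.set_printoptions(precision=4,suppress=True)
c=cap('wrist');T=cap('top')
for n,q in dict(sl=(286,226),sr=(347,226),tl=(267,59),tr=(367,59),h=(315,310)).items(): print(n,plane(c,*q,.044))
m=(c['color'].max(2)<60).astype(np.uint8)
k,l,st,ce=cv2.connectedComponentsWithStats(m[:150,:150])
for i in range(1,k):
    if st[i,4]>200: print(st[i],ce[i])
print(tri([ray(c,44,109),ray(T,*Z(294,190))]),plane(c,44,109,.092),plane(T,*Z(294,190),.092))
print('yellow',plane(c,175,167,.046),plane(c,170,244,.046),'loupe',plane(c,18,256,.032))
# carrier edge right-front corner of base and plate
cv2.imwrite('pics/w1z.png',cv2.resize(c['color'][0:160,0:200],None,fx=3.75,fy=3.75,interpolation=cv2.INTER_CUBIC))
E
```

```text
sl [ 0.5213 -0.2567  0.044 ]
sr [ 0.5331 -0.3081  0.044 ]
tl [ 0.6478 -0.2155  0.044 ]
tr [ 0.6649 -0.2906  0.044 ]
h [ 0.4492 -0.2989  0.044 ]
[  53    0   44   30 1048] [75.8483 12.7433]
[   2   33   45   39 1293] [24.2011 52.2993]
[  24   91   70   38 2077] [ 57.8777 110.5311]
(array([ 0.5778, -0.078 ,  0.0869]), [np.float64(0.001771746802605636), np.float64(0.0017717468026056294)]) [ 0.5767 -0.0825  0.092 ] [ 0.5783 -0.0769  0.092 ]
yellow [ 0.5505 -0.1574  0.046 ] [ 0.4835 -0.1615  0.046 ] loupe [ 0.4356 -0.0221  0.032 ]
```

View pics/w1z.png

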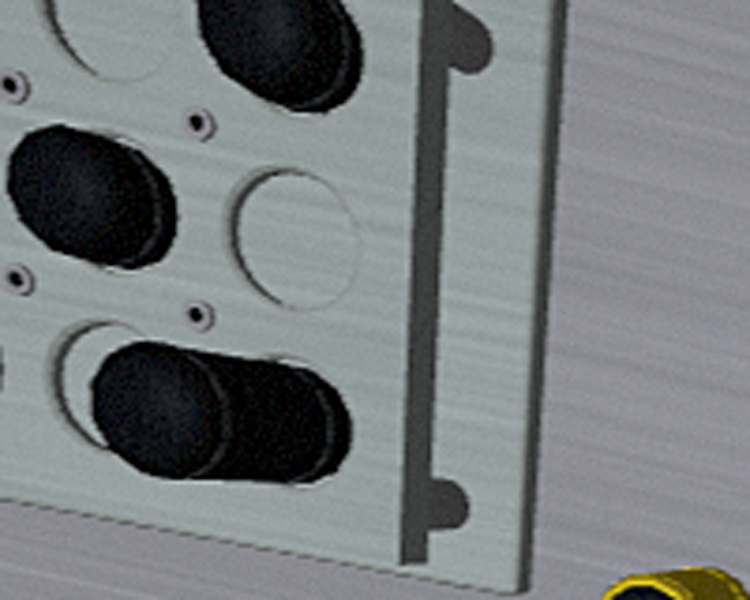

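Refined grip: (0.527, -0.2815), yaw 12.8°. I'll descend 128 mm with 4 mm sideways, then part-close to 52 mm.

```bash
python3 -m handwheel '{"twist":[[0,0,0],[0,0,0],[0,0,0],[0,0,0],[0,0,0],[0,0,0],[0,0,0],[0,0,0],[0,0,0],[0,0,0]],"translation":[[0.5,4,20],[0,0,20],[0,0,20],[0,0,20],[0,0,20],[0,0,15],[0,0,8],[0,0,5],[0,0,0],[0,0,0]],"claw":[94,94,94,94,94,94,94,94,94,94]}'
python3 -m handwheel '{"twist":[[0,0,0],[0,0,0],[0,0,0],[0,0,0],[0,0,0],[0,0,0],[0,0,0],[0,0,0],[0,0,0],[0,0,0]],"translation":[[0,0,0],[0,0,0],[0,0,0],[0,0,0],[0,0,0],[0,0,0],[0,0,0],[0,0,0],[0,0,0],[0,0,0]],"claw":[70,64,60,57,54,52,52,52,52,52]}'
python3 - <<'E'
from h import *
c=cap('wrist','w2')
E
```

```text
clock: 2.35
eef_pos: [0.5274, -0.2833, 0.0262]
tcp_rot: [179.9, -0.1, 12.7]
force: [0.5, -0.4, 0.6]
width: 0.0938
clock: 3.18
eef_pos: [0.5273, -0.2824, 0.0251]
tcp_rot: [-180.0, 0.0, 12.8]
force: [-0.4, 0.3, -0.4]
width: 0.0521
```

View pics/w2.png

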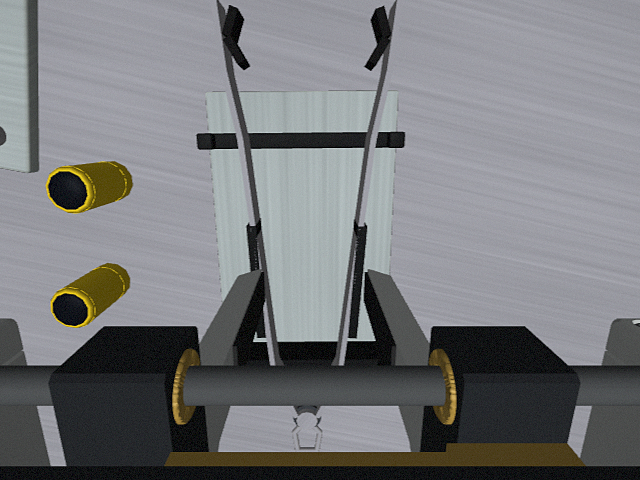

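Sleeves are held centred between the pads, width 52.1 mm, jaws open. Now lift.

```bash
python3 -m handwheel '{"twist":[[0,0,0],[0,0,0],[0,0,0],[0,0,0],[0,0,0],[0,0,0],[0,0,0],[0,0,0],[0,0,0],[0,0,0]],"translation":[[0,0,-4],[0,0,-8],[0,0,-12],[0,0,-16],[0,0,-18],[0,0,-18],[0,0,-16],[0,0,-10],[0,0,-5],[0,0,0]],"claw":[52,52,52,52,52,52,52,52,52,52]}'
python3 -m handwheel '{"twist":[[0,0,0],[0,0,0],[0,0,0],[0,0,0],[0,0,0],[0,0,0],[0,0,0],[0,0,0],[0,0,0],[0,0,0]],"translation":[[-1,-6,0],[-2,-12,0],[-2.7,-18,0],[-3,-21,0],[-3,-21,0],[-3,-21,0],[-3,-21,0],[-3,-21,0],[-3,-21,0],[-2,-12,0]],"claw":[52,52,52,52,52,52,52,52,52,52]}'
python3 -m handwheel '{"twist":[[0,0,0],[0,0,0],[0,0,0],[0,0,0],[0,0,0]],"translation":[[-1,-8,0],[0,-4.3,0],[0,0,0],[0,0,0],[0,0,0]],"claw":[52,52,52,52,52]}'
python3 - <<'E'
from h import *
np.set_printoptions(precision=4,suppress=True)
c=cap('wrist','w3');s=cap('side','s3')
R=Rotation.from_euler('xyz',r.get_obs()['tcp_rot'],degrees=True).as_matrix();p=r.get_obs()['eef_pos']
j=p+R@[.120,0,-.011];print('jaw exp',j,'px w',proj(c,j),'px side',proj(s,j),'lens px',proj(c,[.577,-.08,.092]))
w=c['color'][0:240,120:520];w=cv2.resize(w,None,fx=2,fy=2)
q=cv2.resize(s['color'][130:280,240:440],None,fx=2,fy=2)
o=np.zeros((600,800,3),np.uint8);o[:300]=cv2.resize(w,(500,300))[:, :500].shape[0] and np.pad(cv2.resize(c['color'][0:300,70:570],(500,300)),((0,0),(0,300),(0,0)));o[300:600,:400]=q
cv2.imwrite('pics/c3.png',o)
E
```

```text
clock: 4.07
eef_pos: [0.5281, -0.283, 0.1344]
tcp_rot: [179.8, -0.1, 12.8]
force: [0.0, 0.5, 0.3]
width: 0.0521
clock: 4.9
eef_pos: [0.4616, -0.1156, 0.1309]
tcp_rot: [-179.9, 0.1, 12.9]
force: [-0.3, -0.4, 0.5]
width: 0.0519
clock: 5.32
eef_pos: [0.4602, -0.1073, 0.132]
tcp_rot: [180.0, 0.0, 12.8]
force: [0.7, 0.2, 1.0]
width: 0.0521
jaw exp [ 0.5772 -0.0809  0.143 ] px w [309.5339  38.162 ] px side [311.7047 188.2796] lens px [308.9236  59.9307]
```

View pics/c3.png

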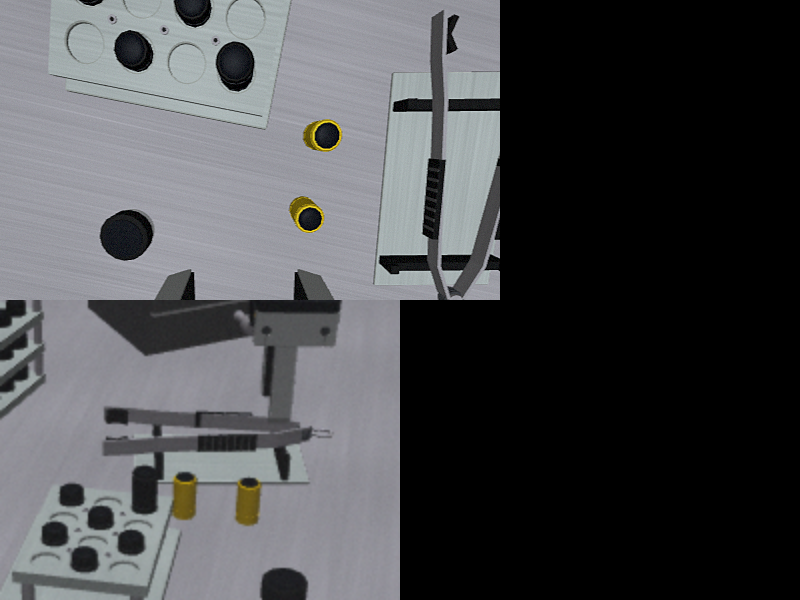

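The hand is over the lens but empty: the tongs slipped out of the pads and still lie on the rest (jaw at (450,35) in the crop). I'll go back, look, and work out why.

```bash
python3 -m handwheel '{"twist":[[0,0,0],[0,0,0],[0,0,0],[0,0,0],[0,0,0],[0,0,0],[0,0,0],[0,0,0],[0,0,0]],"translation":[[2,20,0],[3,25,0],[3,25,0],[4,25,0],[4,25,0],[4,25,0],[4,25,0],[3,16,0],[0,0,0]],"claw":[94,94,94,94,94,94,94,94,94]}'
python3 - <<'E'
from h import *
np.set_printoptions(precision=4,suppress=True)
c=cap('wrist','w4');T=cap('top','t4')
o=r.get_obs();print(o['eef_pos'],o['tcp_rot'])
R0=Rotation.from_euler('xyz',o['tcp_rot'],degrees=True).as_matrix()
# w2 camera pose: transport rigidly
p2=np.array([.5273,-.2824,.0251]);R2=Rotation.from_euler('xyz',[180,0,12.8],degrees=True).as_matrix()
d=dict(c);d['origin']=p2+R2@R0.T@(c['origin']-o['eef_pos']);d['rotation']=R2@R0.T@c['rotation']
ax=lambda p:(R2.T@(p-p2)).round(4)
for n,q,z in [('sleeveL front',(254,222),.044),('sleeveL rear',(262,338),.044),('sleeveR front',(360,222),.044),('sleeveR rear',(352,338),.044),('tipL',(218,5),.044),('tipR',(397,5),.044),('fingerL tip in',(263,271),.017),('fingerR tip',(367,271),.017)]: print(n,ax(plane(d,*q,z)))
for q in [(0,.026,.008),(0,-.026,.008),(.008,.026,.008),(-.008,.026,.008),(0,.026,-.011)]: print(q,proj(d,p2+R2@np.array(q)))
E
```

```text
clock: 6.17
eef_pos: [0.5278, -0.2856, 0.1311]
tcp_rot: [180.0, 0.0, 12.6]
force: [-0.8, 0.8, 0.1]
width: 0.0938
[ 0.5272 -0.2825  0.1315] [-179.9231    0.0498   12.7208]
sleeveL front [ 0.0339 -0.025  -0.0189]
sleeveL rear [-0.0319 -0.0235 -0.0189]
sleeveR front [ 0.0338  0.0287 -0.0189]
sleeveR rear [-0.0321  0.0262 -0.0189]
tipL [ 0.1312 -0.0363 -0.0189]
tipR [ 0.1311  0.0419 -0.0189]
fingerL tip in [-0.0026 -0.0254  0.0081]
fingerR tip [-0.0029  0.0373  0.0081]
(0, 0.026, 0.008) [348.337  266.6389]
(0, -0.026, 0.008) [261.7969 266.921 ]
(0.008, 0.026, 0.008) [348.632  253.9666]
(-0.008, 0.026, 0.008) [348.0475 279.0738]
(0, 0.026, -0.011) [351.537  278.4676]
```

View pics/w4.png

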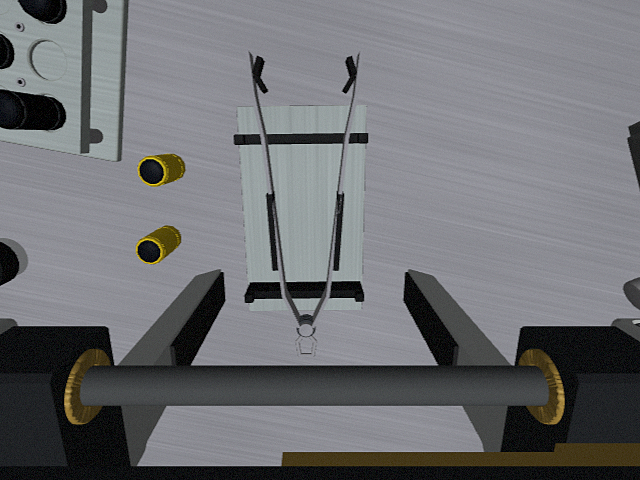

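The tongs seem undisturbed at their open width, so the pads never squeezed the sleeves. I'll check where the fingertips really are, using the side picture taken over the lens.

```bash
python3 - <<'E'
from h import *
np.set_printoptions(precision=4,suppress=True)
s=cap('side','s5');o=r.get_obs();print(o['eef_pos'],o['tcp_rot'],o['width'])
R=Rotation.from_euler('xyz',[180,0,12.8],degrees=True).as_matrix();p=np.array([.4602,-.1073,.132])
P=lambda q:proj(s,p+R@np.array(q)).round(1)
b=cv2.imread('pics/s3.png')
b=cv2.resize(b[100:250,300:500],None,fx=4,fy=4)
for y in (-.026,.026):
  for z,col in ((.008,(0,0,255)),(0,(0,255,0)),(-.011,(255,0,0))):
    q=(P((0,y,z))-[300,100]+.5)*4; cv2.circle(b,tuple(int(v) for v in q),3,col,-1); print(y,z,q)
cv2.imwrite('pics/s3z.png',b)
E
```

```text
[ 0.5271 -0.2817  0.1318] [-179.9365    0.0323   12.7782] 0.09395594857706423
-0.026 0.008 [308.4 420. ]
-0.026 0 [310.  404.8]
-0.026 -0.011 [311.6 383.6]
0.026 0.008 [296.8 368. ]
0.026 0 [298.  353.2]
0.026 -0.011 [299.6 332.4]
```

View pics/s3z.png

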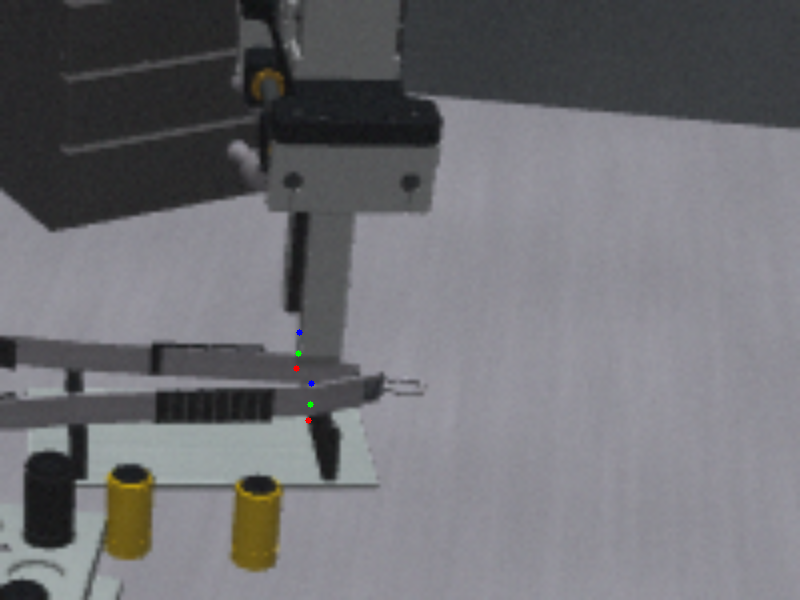

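The picture shows the fingertips ~60 zoomed px (≈31–35 mm) above where the reported TCP puts them. The wrist view agrees: the 94 and 52 mm openings give a tip depth of 0.187 m, which puts the tips 25 mm *behind* the reported TCP instead of 8 mm ahead. So the first grasp closed above the tongs. I'll use the real offset of about 33 mm and centre on the tongs with −3.5 mm in y.

```bash
python3 -m handwheel '{"twist":[[0,0,0],[0,0,0],[0,0,0],[0,0,0],[0,0,0],[0,0,0],[0,0,0],[0,0,0],[0,0,0],[0,0,0]],"translation":[[0,-3.5,20],[0,0,25],[0,0,25],[0,0,25],[0,0,15],[0,0,10],[0,0,6],[0,0,4],[0,0,0],[0,0,0]],"claw":[94,94,94,94,94,94,94,94,94,94]}'
python3 -m handwheel '{"twist":[[0,0,0],[0,0,0],[0,0,0],[0,0,0],[0,0,0]],"translation":[[0,0,3],[0,0,3],[0,0,3],[0,0,0],[0,0,0]],"claw":[94,94,94,94,94]}'
python3 - <<'E'
from h import *
np.set_printoptions(precision=4,suppress=True)
o=r.get_obs();c=cap('wrist','w6');s=cap('side','s6');print(o['eef_pos'],o['force'])
a=np.zeros((600,800,3),np.uint8);a[:,:]=0
a[:300]=cv2.resize(c['color'][100:400,:][:, :],(640,300)).shape and np.pad(c['color'][90:390],((0,0),(0,160),(0,0)))
a[300:]=cv2.resize(s['color'][130:230,270:470][:, :],None,fx=3,fy=3,interpolation=cv2.INTER_CUBIC).shape and np.pad(cv2.resize(s['color'][130:230,270:470],None,fx=3,fy=3,interpolation=cv2.INTER_CUBIC),((0,0),(0,200),(0,0)))
cv2.imwrite('pics/c6.png',a)
E
```

```text
clock: 7.15
eef_pos: [0.5275, -0.2789, 0.0034]
tcp_rot: [179.9, -0.1, 12.8]
force: [-0.5, 0.0, -0.2]
width: 0.094
clock: 7.57
eef_pos: [0.5265, -0.2786, -0.0071]
tcp_rot: [-180.0, 0.0, 12.8]
force: [-0.7, -0.8, 0.1]
width: 0.0939
[ 0.5265 -0.2786 -0.0071] [-0.7046 -0.8097  0.0593]
```

View pics/c6.png

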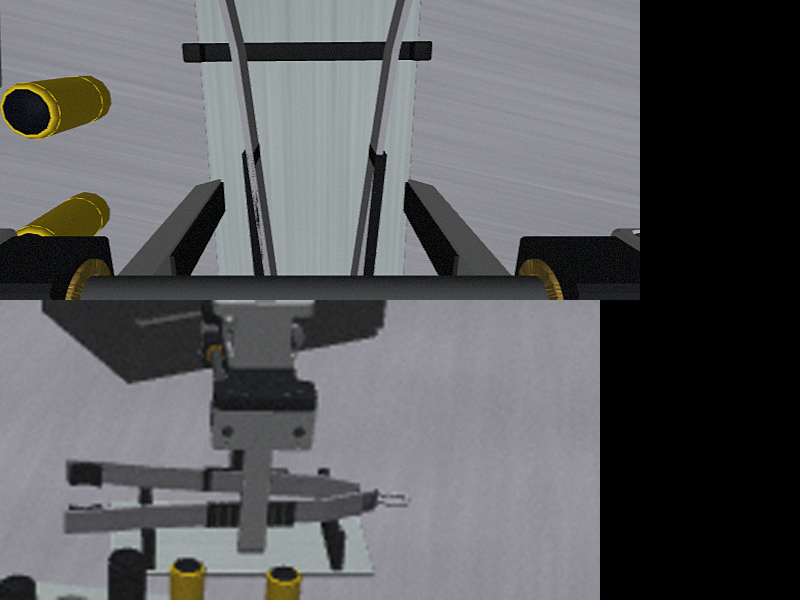

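Fingers straddle the sleeves, centred at (253/375 → 314) in the wrist view, and in the side view the fingertip reaches below the tongs. Part-close to 52 mm and lift a little at first.

```bash
python3 -m handwheel '{"twist":[[0,0,0],[0,0,0],[0,0,0],[0,0,0],[0,0,0],[0,0,0],[0,0,0],[0,0,0],[0,0,0],[0,0,0]],"translation":[[0,0,0],[0,0,0],[0,0,0],[0,0,0],[0,0,0],[0,0,0],[0,0,0],[0,0,0],[0,0,0],[0,0,0]],"claw":[70,64,60,57,54,52,52,52,52,52]}'
python3 - <<'E'
from h import *
cap('wrist','w7a')
E
python3 -m handwheel '{"twist":[[0,0,0],[0,0,0],[0,0,0],[0,0,0],[0,0,0],[0,0,0],[0,0,0],[0,0,0],[0,0,0],[0,0,0]],"translation":[[0,0,-3],[0,0,-6],[0,0,-10],[0,0,-12],[0,0,-12],[0,0,-10],[0,0,-6],[0,0,-2],[0,0,0],[0,0,0]],"claw":[52,52,52,52,52,52,52,52,52,52]}'
python3 - <<'E'
from h import *
np.set_printoptions(precision=4,suppress=True)
o=r.get_obs();c=cap('wrist','w7');cap('side','s7')
R=Rotation.from_euler('xyz',o['tcp_rot'],degrees=True).as_matrix();p=o['eef_pos']
print(o['eef_pos'],o['force'])
for q in [(.12,-.021,-.052),(.12,.021,-.052),(.135,.0325,-.052),(.135,-.0325,-.052),(.032,.026,-.052),(.032,-.026,-.052)]: print(q,proj(c,p+R@np.array(q)))
for n in ('w7a','w7'):
  im=cv2.imread(f'pics/{n}.png');m=(im.max(2)<60).astype(np.uint8)[:330,150:480]
  k,l,st,ce=cv2.connectedComponentsWithStats(m)
  for i in range(1,k):
    if st[i,4]>80: print(n,st[i]+[150,0,0,0,0],ce[i]+[150,0])
E
```

```text
clock: 8.5
eef_pos: [0.5268, -0.2787, -0.0067]
tcp_rot: [180.0, -0.0, 12.8]
force: [0.1, -0.9, 0.2]
width: 0.0519
clock: 9.38
eef_pos: [0.5265, -0.2785, 0.0539]
tcp_rot: [-180.0, 0.0, 12.8]
force: [-0.3, 0.7, -1.7]
width: 0.0523
[ 0.5265 -0.2785  0.0539] [-0.2766  0.6967 -1.6841]
(0.12, -0.021, -0.052) [249.7155   8.9481]
(0.12, 0.021, -0.052) [366.5781   8.9594]
(0.135, 0.0325, -0.052) [401.1487 -39.4707]
(0.135, -0.0325, -0.052) [214.7603 -39.5052]
(0.032, 0.026, -0.052) [370.6505 243.8133]
(0.032, -0.026, -0.052) [247.4129 243.8545]
w7a [232   0  32  58 933] [246.1522  23.4105]
w7a [367   0  33  58 905] [384.0939  23.2597]
w7a [ 255  126  118   26 2047] [314.3498 141.3752]
w7a [384 132  48  19 839] [407.8331 140.8081]
w7a [ 182  134   65   19 1141] [213.5627 142.6459]
w7a [ 238  229   32  101 1427] [257.3294 291.4254]
w7a [360 234   6  24  90] [362.5667 246.3667]
w7a [363 241  27  89 927] [373.2869 302.5739]
w7a [150 326  47   4 184] [172.5054 327.5163]
w7a [432 326  48   4 188] [455.9043 327.5266]
w7 [232   0  32  58 882] [246.5068  22.8481]
w7 [367   0  33  58 895] [384.076   23.3341]
w7 [ 258  133  115   14 1495] [315.1084 139.6094]
w7 [385 133  15  14 190] [392.0737 139.4789]
w7 [219 134  27  14 352] [231.5625 140.3125]
w7 [ 238  231   31   99 1399] [257.2252 292.0929]
w7 [ 360  234   30   96 1293] [371.0634 292.2289]
w7 [276 321  76   9 660] [313.9712 325.0424]
w7 [150 326  47   4 183] [172.6339 327.5355]
w7 [432 326  48   4 180] [456.0333 327.5944]
```

The tongs came up with the hand: jaw blobs stay at fixed pixels and the force reads −1.7 N, about the tongs' weight. Now up and over to hover above the lens.

```bash
python3 -m handwheel '{"twist":[[0,0,0],[0,0,0],[0,0,0],[0,0,0],[0,0,0],[0,0,0],[0,0,0],[0,0,0],[0,0,0],[0,0,0]],"translation":[[0,0,-4],[0,0,-8],[0,0,-8],[0,-3,-4],[-1,-6,0],[-1.5,-10,0],[-2,-13,0],[-2,-15,0],[-2,-15,0],[-2,-15,0]],"claw":[52,52,52,52,52,52,52,52,52,52]}'
python3 -m handwheel '{"twist":[[0,0,0],[0,0,0],[0,0,0],[0,0,0],[0,0,0],[0,0,0],[0,0,0],[0,0,0],[0,0,0],[0,0,0]],"translation":[[-2,-15,0],[-2,-15,0],[-2,-15,0],[-2,-15,0],[-2,-15,0],[-2,-13,0],[-2,-10,0],[-1.2,-5,0],[-1,-2.4,0],[0,0,0]],"claw":[52,52,52,52,52,52,52,52,52,52]}'
python3 -m handwheel '{"twist":[[0,0,0],[0,0,0],[0,0,0],[0,0,0]],"translation":[[0,0,0],[0,0,0],[0,0,0],[0,0,0]],"claw":[52,52,52,52]}'
python3 - <<'E'
from h import *
np.set_printoptions(precision=4,suppress=True)
o=r.get_obs();c=cap('wrist','w8');s=cap('side','s8');t=cap('top','t8')
R=Rotation.from_euler('xyz',o['tcp_rot'],degrees=True).as_matrix();p=o['eef_pos']
print(p,o['force'],o['width'])
ax=lambda q:R.T@(q-p)
for q in [(264,57),(367,57),(315.6,57),(315.6,229)]: print('tool',q,ax(plane(c,*q,p[2]+.0497)))
print('lens exp px top/base',proj(c,[.577,-.08,.092]),proj(c,[.577,-.08,.05]),'tool',ax(np.array([.577,-.08,.092])))
m=(c['color'].max(2)<60).astype(np.uint8)[:150,150:480]
k,l,st,ce=cv2.connectedComponentsWithStats(m)
for i in range(1,k):
    if st[i,4]>80: print(st[i]+[150,0,0,0,0],ce[i]+[150,0])
a=np.zeros((600,800,3),np.uint8)
a[:300,:640]=cv2.resize(c['color'][0:150,150:470],None,fx=2,fy=2,interpolation=cv2.INTER_CUBIC)
a[300:,:450]=cv2.resize(s['color'][160:260,250:400],None,fx=3,fy=3,interpolation=cv2.INTER_CUBIC)
cv2.imwrite('pics/c8.png',a)
E
```

```text
clock: 10.32
eef_pos: [0.4982, -0.2038, 0.0776]
tcp_rot: [-179.9, 0.1, 12.8]
force: [-0.6, 0.5, -1.6]
width: 0.0528
clock: 11.15
eef_pos: [0.4602, -0.1065, 0.0783]
tcp_rot: [180.0, -0.0, 12.8]
force: [-0.1, -0.2, -0.9]
width: 0.0523
clock: 11.48
eef_pos: [0.4604, -0.1071, 0.0781]
tcp_rot: [180.0, 0.0, 12.8]
force: [-0.8, -0.2, -2.5]
width: 0.0521
[ 0.4604 -0.1071  0.0781] [-0.7981 -0.2486 -2.4702] 0.05208218442031692
tool (264, 57) [ 0.1046 -0.0167 -0.0497]
tool (367, 57) [ 0.1046  0.0221 -0.0497]
tool (315.6, 57) [ 0.1046  0.0027 -0.0497]
tool (315.6, 229) [ 0.0379  0.0028 -0.0497]
lens exp px top/base [307.8115  37.1489] [308.9387  56.2066] tool [ 0.1197 -0.0007 -0.0139]
[232   0  33  57 861] [246.547   22.5772]
[367   0  33  58 893] [384.1433  23.2822]
[ 150    2   51   54 1993] [174.9172  28.9659]
[ 278   13   50   68 2564] [302.9177  45.484 ]
[401 120  30  30 720] [415.9083 134.9236]
```

Lens in the wrist view is at x 278–328 (mid 303), with the jaws' mid at 315.6, so I shift −6.2 mm in tool y and −1 mm in x, then check.

```bash
python3 -m handwheel '{"twist":[[0,0,0],[0,0,0],[0,0,0],[0,0,0],[0,0,0],[0,0,0],[0,0,0]],"translation":[[-1,-2.2,0],[0,-2,0],[0,-2,0],[0,0,0],[0,0,0],[0,0,0],[0,0,0]],"claw":[52,52,52,52,52,52,52]}'
python3 - <<'E'
from h import *
np.set_printoptions(precision=4,suppress=True)
o=r.get_obs();c=cap('wrist','w9');s=cap('side','s9')
print(o['eef_pos'])
m=(c['color'].max(2)<60).astype(np.uint8)[:150,150:480]
k,l,st,ce=cv2.connectedComponentsWithStats(m)
for i in range(1,k):
    if st[i,4]>300: print(st[i]+[150,0,0,0,0],ce[i]+[150,0])
    if 260<st[i,0]+150<290:
        for y in (15,25,38,50,60,70,78):
            w=np.where(l[y]==i)[0]+150
            if len(w): print(y,w.min(),w.max())
a=np.zeros((600,800,3),np.uint8)
a[:300,:640]=cv2.resize(c['color'][0:150,150:470],None,fx=2,fy=2,interpolation=cv2.INTER_CUBIC)
a[300:,:450]=cv2.resize(s['color'][160:260,250:400],None,fx=3,fy=3,interpolation=cv2.INTER_CUBIC)
cv2.imwrite('pics/c9.png',a)
E
```

```text
clock: 12.22
eef_pos: [0.458, -0.1009, 0.0782]
tcp_rot: [180.0, -0.0, 12.8]
force: [0.4, -0.5, -1.2]
width: 0.0522
[ 0.458  -0.1009  0.0782]
[ 163    0   50   55 1969] [187.1402  26.8862]
[232   0  33  57 866] [246.5196  22.5901]
[367   0  33  58 896] [384.1708  23.2299]
[ 292   11   50   68 2585] [316.4317  43.4511]
15 289 291
[412 119  30  31 737] [426.7965 133.7653]
```

View pics/c9.png

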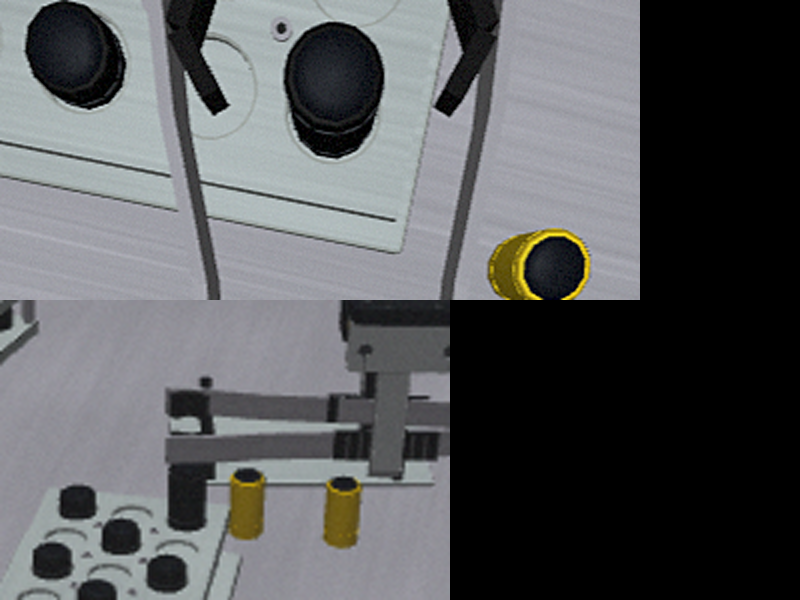

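Jaws straddle the lens in the wrist view: lens mid x 317, jaws 315.6, nothing touching. I'll check fore-aft alignment numerically from both views.

```bash
python3 - <<'E'
from h import *
from scipy.optimize import brentq
np.set_printoptions(precision=4,suppress=True)
o=r.get_obs();c=cap('wrist');s=cap('side')
R=Rotation.from_euler('xyz',[180,0,12.8],degrees=True).as_matrix();p=o['eef_pos'];print(p)
W=lambda q:p+R@np.array(q)
im=s['color'];g=cv2.cvtColor(im,cv2.COLOR_BGR2GRAY)
for y in (198,208,228): print(y,g[y,296:328])
for x in (.130,.135,.140): print(x,'near tip',proj(s,W((x,-.0325,-.0417))),'far',proj(s,W((x,.03,-.0417))))
for x in (.112,.116,.12): print('lens',x,proj(s,W((x,0,0))+[0,0,.071-p[2]]),'wrist top',proj(c,W((x,0,0))+[0,0,.092-p[2]]),'base',proj(c,W((x,0,0))+[0,0,.05-p[2]]))
for x in (.116,.12,.124,.128): print('apex',x,proj(c,W((x,-.026,-.0497))),proj(c,W((x,-.026,-.0337))))
for x in (.1085,): print('rear',proj(c,W((x,-.018,-.0497))),proj(c,W((x,-.018,-.0337))))
E
```

```text
[ 0.458  -0.1009  0.0782]
198 [142 142 142 146 147 145 146 144 145 145  78  32  31  31  33  39  56  57
  33  29  31  28  30  36  59  97 100  96  82  80  81  81]
208 [146 144 145 145 142 142 142 144 139  94  78  80  79  75  77  77  76  78
  77  75  80  77  78  77  76  77  75  78  77  78  80  76]
228 [140 155 159 162 161 163 160 160 160 155  44  28  26  26  28  24  24  26
  21  26  26  33  88 161 163 160 160 159 158 154 125  79]
0.13 near tip [306.7699 209.4067] far [306.4378 193.5309]
0.135 near tip [304.0362 209.3852] far [303.8296 193.5087]
0.14 near tip [301.3019 209.3638] far [301.2208 193.4866]
lens 0.112 [315.6147 223.5426] wrist top [309.3891  55.4969] base [310.2004  70.8639]
lens 0.116 [313.532  223.5275] wrist top [309.3593  46.038 ] base [310.1804  63.3012]
lens 0.12 [311.449  223.5123] wrist top [309.3291  36.462 ] base [310.1602  55.663 ]
apex 0.116 [237.6343  23.0986] [245.4095  34.6258]
apex 0.12 [237.0381  10.8751] [244.9289  23.7421]
apex 0.124 [236.4324  -1.5402] [244.4416  12.7055]
apex 0.128 [235.8172 -14.1518] [243.9474   1.5125]
rear [260.1532  45.5152] [265.5539  54.63  ]
```

All views agree within ~1.5 mm (jaw x ≈ 0.118–0.120, lens ≈ 0.119). Nudge +0.8 mm in y, descend 39 mm, then close gradually.

```bash
python3 -m handwheel '{"twist":[[0,0,0],[0,0,0],[0,0,0],[0,0,0],[0,0,0],[0,0,0],[0,0,0],[0,0,0],[0,0,0],[0,0,0]],"translation":[[0,0.8,0],[0,0,3],[0,0,6],[0,0,7],[0,0,7],[0,0,7],[0,0,5],[0,0,3],[0,0,1],[0,0,0]],"claw":[52,52,52,52,52,52,52,52,52,52]}'
python3 -m handwheel '{"twist":[[0,0,0],[0,0,0],[0,0,0]],"translation":[[0,0,0],[0,0,0],[0,0,0]],"claw":[52,52,52]}'
python3 - <<'E'
from h import *
np.set_printoptions(precision=4,suppress=True)
o=r.get_obs();c=cap('wrist','w10');s=cap('side','s10')
print(o['eef_pos'],o['force'])
g=cv2.cvtColor(c['color'],cv2.COLOR_BGR2GRAY)
for y in (3,8,14,22,30,40): 
    d=np.flatnonzero(np.diff((g[y,200:430]<62).astype(int)))+200; print(y,d)
E
```

```text
clock: 13.25
eef_pos: [0.4579, -0.1016, 0.0388]
tcp_rot: [-180.0, 0.0, 12.8]
force: [0.3, 0.2, -1.2]
width: 0.052
clock: 13.5
eef_pos: [0.4585, -0.1018, 0.0397]
tcp_rot: [180.0, -0.0, 12.8]
force: [0.1, 0.2, -1.2]
width: 0.0525
[ 0.4585 -0.1018  0.0397] [ 0.0993  0.2029 -1.2427]
3 [231 232 233 256 284 345 374 397]
8 [215 216 231 254 283 346 375 398]
14 [234 253 282 346 377 397]
22 [233 250 284 345 379 396]
30 [234 235 236 237 239 251 286 342 379 391]
40 [235 236 240 241 245 257 289 293 294 340 373 385]
```

Well centred: gaps are 29 and 31 px at row 14, and the fore-aft positions match (~0.120 both). Closing now.

```bash
python3 -m handwheel '{"twist":[[0,0,0],[0,0,0],[0,0,0],[0,0,0],[0,0,0],[0,0,0],[0,0,0],[0,0,0],[0,0,0],[0,0,0]],"translation":[[0,0,0],[0,0,0],[0,0,0],[0,0,0],[0,0,0],[0,0,0],[0,0,0],[0,0,0],[0,0,0],[0,0,0]],"claw":[50,48,46,44,43,42,41,40,38,35]}'
python3 -m handwheel '{"twist":[[0,0,0],[0,0,0],[0,0,0],[0,0,0],[0,0,0],[0,0,0]],"translation":[[0,0,0],[0,0,0],[0,0,0],[0,0,0],[0,0,0],[0,0,0]],"claw":[30,25,20,20,20,20]}'
python3 - <<'E'
from h import *
c=cap('wrist','w11');cap('side','s11');print(r.get_obs()['force'],r.get_obs()['ft_torque'])
g=cv2.cvtColor(c['color'],cv2.COLOR_BGR2GRAY)
for y in (3,14,22,30,40): print(y,np.flatnonzero(np.diff((g[y,200:430]<62).astype(int)))+200)
E
```

```text
clock: 14.43
eef_pos: [0.4581, -0.1016, 0.0392]
tcp_rot: [180.0, -0.0, 12.8]
force: [-0.1, -0.3, -0.7]
width: 0.0409
clock: 14.93
eef_pos: [0.4581, -0.1016, 0.0392]
tcp_rot: [180.0, 0.0, 12.8]
force: [-0.6, -0.2, -0.8]
width: 0.0407
[ 0.97094218 -0.15563088 -2.06072061] [ 0.03208518 -0.00340994  0.0880725 ]
3 [268 269 270 361]
14 [212 213 268 363]
22 [268 283 285 346 348 362]
30 [273 285 288 343 346 358]
40 [270 272 277 295 296 340 341 353]
```

Width 40.7 mm: closed on the lens. Lift slowly, straight up.

```bash
python3 -m handwheel '{"twist":[[0,0,0],[0,0,0],[0,0,0],[0,0,0],[0,0,0],[0,0,0],[0,0,0],[0,0,0],[0,0,0],[0,0,0]],"translation":[[0,0,-1],[0,0,-2],[0,0,-4],[0,0,-6],[0,0,-8],[0,0,-10],[0,0,-10],[0,0,-8],[0,0,-5],[0,0,-2]],"claw":[20,20,20,20,20,20,20,20,20,20]}'
python3 -m handwheel '{"twist":[[0,0,0],[0,0,0],[0,0,0]],"translation":[[0,0,0],[0,0,0],[0,0,0]],"claw":[20,20,20]}'
python3 - <<'E'
from h import *
np.set_printoptions(precision=4,suppress=True)
o=r.get_obs();c=cap('wrist','w12');s=cap('side','s12');t=cap('top','t12');print(o['eef_pos'],o['force'])
g=cv2.cvtColor(c['color'],cv2.COLOR_BGR2GRAY)
for y in (3,14,22,30,40): print(y,np.flatnonzero(np.diff((g[y,200:430]<62).astype(int)))+200)
x,y,w,h=235,150,180,150; m=(s['color'][y:y+h,x:x+w].max(2)<60).astype(np.uint8)
k,l,st,ce=cv2.connectedComponentsWithStats(m)
for i in range(1,k):
    if st[i,4]>60: print('side',st[i]+[x,y,0,0,0],ce[i]+[x,y])
for n,cm,(x,y,w,h) in (('t',t,(140,215,75,85)),('s',s,(225,345,110,95))):
    im=cm['color'][y:y+h,x:x+w].astype(int); 
    th=cv2.threshold(im.min(2).astype(np.uint8),0,255,cv2.THRESH_OTSU)
    k,l,st,ce=cv2.connectedComponentsWithStats(th[1])
    for i in range(1,k):
        if st[i,4]>100:print(n,th[0],st[i]+[x,y,0,0,0],ce[i]+[x,y])
E
```

```text
clock: 15.87
eef_pos: [0.4589, -0.1019, 0.0968]
tcp_rot: [179.9, -0.1, 12.8]
force: [1.1, 0.2, -2.3]
width: 0.0407
clock: 16.12
eef_pos: [0.4576, -0.1015, 0.0945]
tcp_rot: [-180.0, 0.1, 12.8]
force: [-0.3, -0.7, -1.7]
width: 0.0407
[ 0.4576 -0.1015  0.0945] [-0.3148 -0.6688 -1.7066]
3 [256 260 268 269 270 361]
14 [203 269 363]
22 [211 269 283 285 346 347 362]
30 [216 244 245 269 271 272 285 288 344 346 359]
40 [218 269 270 278 295 296 353]
side [235 150  19  16 104] [242.75   156.2981]
side [305 150  45   8 186] [322.7688 152.0699]
side [364 150  45  14 437] [385.9314 154.4668]
side [235 162  19  20 108] [243.9722 171.9352]
side [307 186  14   8  99] [313.0707 189.7475]
side [360 186  15  18 145] [366.6207 196.8069]
side [385 194  12  10 108] [390.4074 198.9167]
side [307 203  15  17 163] [314.5828 208.8712]
side [270 222  12  11 122] [275.4918 227.1475]
side [284 233  13  12 127] [289.6929 238.6614]
side [261 241  13  12 131] [266.6947 246.7099]
side [299 245  13  12 136] [305.     250.7794]
side [276 253  13  13 145] [281.931  259.3517]
side [371 264  23  21 397] [381.5139 274.136 ]
t 125.0 [ 140  215   75   59 1252] [179.5511 226.0503]
t 125.0 [ 153  237   44   43 1501] [174.2925 257.9081]
t 125.0 [140 243  75  57 789] [172.9189 288.7579]
s 128.0 [ 225  345  110   95 2327] [281.4929 376.1049]
s 128.0 [ 246  361   65   48 2464] [277.9529 384.6132]
```

The lens is out (side view: a lens blob below the jaws at (314,209)), and the short lenses' blobs are unchanged. Carry it over to the light at constant height.

```bash
python3 -m handwheel '{"twist":[[0,0,0],[0,0,0],[0,0,0],[0,0,0],[0,0,0],[0,0,0],[0,0,0],[0,0,0],[0,0,0],[0,0,0]],"translation":[[0.5,-3,0],[0.8,-6,0],[1.2,-9,0],[1.7,-12,0],[2.1,-15,0],[2.5,-18,0],[2.8,-20,0],[2.8,-20,0],[2.8,-20,0],[2.8,-20,0]],"claw":[20,20,20,20,20,20,20,20,20,20]}'
python3 -m handwheel '{"twist":[[0,0,0],[0,0,0],[0,0,0],[0,0,0],[0,0,0],[0,0,0],[0,0,0],[0,0,0],[0,0,0],[0,0,0]],"translation":[[2.8,-20,0],[2.8,-20,0],[2.8,-20,0],[2.8,-20,0],[2.8,-20,0],[2.8,-20,0],[2.8,-20,0],[2.8,-20,0],[2.8,-20,0],[2.8,-20,0]],"claw":[20,20,20,20,20,20,20,20,20,20]}'
python3 -m handwheel '{"twist":[[0,0,0],[0,0,0],[0,0,0],[0,0,0],[0,0,0],[0,0,0],[0,0,0],[0,0,0],[0,0,0],[0,0,0]],"translation":[[2.1,-15,0],[1.7,-12,0],[1.3,-9,0],[0.8,-6,0],[0.6,-4,0],[0.2,-1,0],[0,0,0],[0,0,0],[0,0,0],[0,0,0]],"claw":[20,20,20,20,20,20,20,20,20,20]}'
python3 - <<'E'
from h import *
np.set_printoptions(precision=4,suppress=True)
o=r.get_obs();c=cap('wrist','w13');s=cap('side','s13');t=cap('top','t13');print(o['eef_pos'],o['force'],plane(t,174.3,257.9,.042),plane(s,277.9,383.4,.042))
for n,cm,(x,y,w,h) in (('s',s,(220,220,150,190)),('t',t,(130,200,100,110))):
    m=(cm['color'][y:y+h,x:x+w].max(2)<50).astype(np.uint8)
    k,l,st,ce=cv2.connectedComponentsWithStats(m)
    for i in range(1,k):
        if st[i,4]>40: print(n,st[i]+[x,y,0,0,0],ce[i]+[x,y])
R=Rotation.from_euler('xyz',[180,0,12.8],degrees=True).as_matrix();p=o['eef_pos']
for z in (-.0550,-.0317,-.0089): print('exp lens pt',p+R@[.1195,.002,z],proj(s,p+R@[.1195,.002,z]),proj(t,p+R@[.1195,.002,z]))
a=np.zeros((600,800,3),np.uint8)
a[:300,:400]=cv2.resize(t['color'][190:315,100:300],None,fx=2,fy=2.4)[:300]
a[:300,400:]=cv2.resize(c['color'][0:240,150:470],(400,300))
a[300:,:600]=cv2.resize(s['color'][215:415,180:380],(600,600))[:0].shape and cv2.resize(s['color'][225:425,150:550],(600,300))
cv2.imwrite('pics/c13.png',a)
E
```

```text
clock: 17.1
eef_pos: [0.4453, 0.0443, 0.0953]
tcp_rot: [-180.0, -0.0, 12.8]
force: [-0.2, 0.5, -1.9]
width: 0.0411
clock: 17.93
eef_pos: [0.4278, 0.2455, 0.0952]
tcp_rot: [-180.0, 0.0, 12.9]
force: [0.5, 0.2, -0.9]
width: 0.0405
clock: 18.77
eef_pos: [0.4252, 0.2903, 0.0952]
tcp_rot: [180.0, -0.0, 12.7]
force: [0.5, 0.7, -1.9]
width: 0.0408
[0.4252 0.2903 0.0952] [ 0.5466  0.6824 -1.9387] [0.5424 0.3153 0.042 ] [0.5399 0.3186 0.042 ]
s [343 220  27  16 310] [356.0645 226.3968]
s [270 222  11  11 110] [275.1091 227.1909]
s [284 233  12  12 119] [289.563  238.6471]
s [261 241  13  12 123] [266.8537 246.6829]
s [299 245  13  12 131] [305.2137 250.7328]
s [344 247  26  60 833] [357.0792 283.1525]
s [276 254  13  12 133] [281.6165 259.5038]
s [267 318  20  16 268] [276.7127 325.9552]
s [344 319   5  10  42] [345.619  323.3333]
s [345 334  18  13 175] [353.3143 339.7029]
s [268 347  17  10 139] [276.2446 350.777 ]
s [323 370   6  12  62] [325.6613 375.2903]
t [202 227  12  56  87] [207.7011 255.046 ]
t [149 240  18  17 234] [158.1709 247.6752]
t [ 130  275   73   35 1556] [164.054  294.5315]
exp lens pt [0.5422 0.3148 0.1502] [275.8954 321.3277] [156.0298 246.376 ]
exp lens pt [0.5422 0.3148 0.1269] [276.142  334.9718] [160.3937 249.1169]
exp lens pt [0.5422 0.3148 0.1041] [276.3757 347.9071] [164.4498 251.6645]
```

Lens is at ≈(0.542, 0.315), window centre ≈(0.541, 0.316). Now the height of the lower end.

```bash
python3 - <<'E'
from h import *
np.set_printoptions(precision=4,suppress=True)
s=cap('side');t=cap('top')
a=np.linspace(0,2*np.pi,60)
for z in (.092,.096,.1,.104,.108): print(z,max(proj(s,[.542+.012*np.cos(b),.315+.012*np.sin(b),z])[1] for b in a))
g=cv2.cvtColor(s['color'],cv2.COLOR_BGR2GRAY)
print('bottom col',g[340:366,276])
for y in (320,324,328,347,349,351,353): 
    row=g[y,255:300].astype(float); i=np.flatnonzero(row<70); print(y,i.min()+255,i.max()+255)
# glass height: window centre, white mask both views
pts=[]
for cm,(x,y,w,h) in ((t,(150,235,50,48)),(s,(240,355,75,60))):
    m=(cm['color'][y:y+h,x:x+w].min(2)>170).astype(np.uint8);ct=max(cv2.findContours(m,0,1)[0],key=cv2.contourArea);e=cv2.fitEllipse(cv2.convexHull(ct));pts.append(np.array(e[0])+[x,y]);print(pts[-1],e[1])
print(tri([ray(t,*pts[0]),ray(s,*pts[1])]))
cv2.imwrite('pics/c14.png',cv2.resize(s['color'][290:410,220:380],None,fx=5,fy=5,interpolation=cv2.INTER_CUBIC))
E
```

```text
0.092 360.9232471528315
0.096 358.70773099755775
0.1 356.4801131247557
0.104 354.2402941088533
0.108 351.98817343213733
bottom col [ 89  93  93  91  89  91  67  31  34  32  29  33  42  34  30  33  35 136
 137 135 136 157 183 184 187 190]
320 268 286
324 268 286
328 268 286
347 268 285
349 268 285
351 269 285
353 270 284
[177.1499 257.528 ] (26.213340759277344, 32.70362091064453)
[277.944  384.8089] (47.03242874145508, 64.35096740722656)
(array([0.5433, 0.3123, 0.0329]), [np.float64(0.0017906363818480347), np.float64(0.001790636381847662)])
```

The lower end is at ≈0.100 m (row 356.5), and the lens edges are vertical (268–286 at the top, 268–285 below). The picture limit is reached, so I'll continue with numbers only. Lower 9 mm and settle.

```bash
python3 -m handwheel '{"twist":[[0,0,0],[0,0,0],[0,0,0],[0,0,0],[0,0,0],[0,0,0],[0,0,0],[0,0,0],[0,0,0],[0,0,0]],"translation":[[0,0,1],[0,0,2],[0,0,3],[0,0,2],[0,0,1],[0,0,0],[0,0,0],[0,0,0],[0,0,0],[0,0,0]],"claw":[20,20,20,20,20,20,20,20,20,20]}'
python3 -m handwheel '{"twist":[[0,0,0],[0,0,0],[0,0,0],[0,0,0],[0,0,0],[0,0,0]],"translation":[[0,0,0],[0,0,0],[0,0,0],[0,0,0],[0,0,0],[0,0,0]],"claw":[20,20,20,20,20,20]}'
python3 - <<'E'
from h import *
np.set_printoptions(precision=4,suppress=True)
s=cap('side','s15');c=cap('wrist','w15');t=cap('top','t15');o=r.get_obs();print(o['eef_pos'],o['qd'],o['force'],o['width'])
g=cv2.cvtColor(s['color'],cv2.COLOR_BGR2GRAY);print('bottom',g[352:368,276])
for y in (326,331,354,358): 
    i=np.flatnonzero(g[y,255:300]<70); print(y,i.min()+255,i.max()+255)
g=cv2.cvtColor(c['color'],cv2.COLOR_BGR2GRAY)
for y in (3,14,22,30,40): print(y,np.flatnonzero(np.diff((g[y,200:430]<62).astype(int)))+200)
b=cv2.imread('pics/side0.png'); d=cv2.absdiff(b,s['color']).max(2)
x,y,w,h=160,170,250,130; m=(d[y:y+h,x:x+w]>45).astype(np.uint8)
k,l,st,ce=cv2.connectedComponentsWithStats(m)
for i in range(1,k):
    if st[i,4]>25: print('changed',st[i]+[x,y,0,0,0])
E
```

```text
clock: 19.85
eef_pos: [0.4251, 0.2909, 0.0863]
tcp_rot: [-180.0, -0.0, 12.8]
force: [-0.1, -1.0, -1.2]
width: 0.041
clock: 20.35
eef_pos: [0.4251, 0.2908, 0.0861]
tcp_rot: [180.0, -0.0, 12.8]
force: [-0.8, 0.1, -0.7]
width: 0.0404
[0.425  0.2908 0.0861] [-0.1265 -0.0214  0.0107 -0.0647 -0.0767 -0.0309] [ 0.4533 -0.1808 -0.7672] 0.04097279462653444
bottom [ 36  32  35  32  31  39  31  36  32  35 141 185 187 190 230 231]
326 268 286
331 268 286
354 268 285
358 269 284
3 [268 361]
14 [269 363]
22 [269 283 285 362]
30 [269 270 271 285 288 344 346 359 361 362]
40 [269 272 278 295 296 353 358 359 361 362]
changed [ 291  170  119  130 7528]
changed [292 183  27  10 192]
changed [306 212  13  26 302]
```

The lower end is at row 361.5, i.e. z ≈ 0.091 (about 49 mm above the glass). The lens is upright and still. Handing in.

```bash
python3 -c "
from plant import r
print(r.close_job())"
```

```text
the job is handed in; nothing more can be done
None
```

The tall lens is out of the carrier and held upright in the tongs over the grey inspection light, and the job was handed in at about 20.5 s. No verdict was reported.

**First grasp missed:** My first attempt closed on air above the tongs. The side and wrist cameras both put the fingertips about 33 mm behind where the reported TCP and tool description place them. I corrected for that and picked the tongs up at 52 mm over the sleeves. I then lowered the jaws around the lens, closed them (40.7 mm, matching a 24 mm lens), lifted and carried it over. The fingers were about 12 cm from the lens and only held the sleeves.

**Last checks:**

| Check | Result |
|---|---|
| Lens position | about (0.542, 0.315) m |
| Window centre | about (0.541, 0.316) m |
| Lower end above the glass | about 49 mm, taking the stated 42 mm box height |
| Lens edges in the side view | vertical within 1 px |
| Grip on the sleeves | steady at 41 mm |
| Wrist force | about 1 N |
| Arm | still |

**Disagreements and gaps:**
- **Window position:** the two cameras disagreed by about 3 mm sideways.
- **Glass height:** I measured 39 mm early on. A later reading with the tongs hiding part of the window gave 33 mm, so I did not use it.
- **Other objects:** the short lenses showed no shift in the side view. The arm hid the area by the rest in the last comparison with the start picture, so I couldn't confirm that part, including the loupe and the yellow pair, in that final frame.
- **Pictures:** I had used all 12, so the last checks are numeric only.

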